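# Make up the door-hanging and edge-trimming kits

### The arm

A 6-joint arm with a two-finger parallel gripper is mounted at the origin on a cart in front of the work surface, level with it; the furniture and walls round the work are solid. World frame = base frame: x ahead of the robot, y to its left, z up, the work surface at z = 0. Lengths are in m, angles in rad, forces in N, time in s.
With the tool pointing down it reaches from about 0.35 to 0.975 m from the base axis. Payload 4.9 kg.
Tool frame: the origin (TCP) lies at the very end of the fingers, on their centre line; the grasp point (between the pads) lies 19 mm behind it (pinch_z is the distance from the TCP to the grasp point, in m); z points along the fingers, y is the line along which they close (so a half turn about z gives the same grasp; the last joint's range is limited). The gripper opens to 85 mm and grips with 20 to 120 N. Pads are 22 mm wide; open, the fingers measure 114 mm over their backs; the gripper's body (76 mm by 85 mm) begins 54 mm behind the grasp point. The pads swing forward as they close: fully open they stand 13 mm farther back than shut.
Start: joints at [1.204, 0.053, 1.613, -0, 1.476, -0.119], TCP at [0.153, 0.606, 0.231] pointing down, gripper open.
Joint ranges: [-3.01, 3.01], [-1.01, 2.22], [0.06, 2.58], [-1.02, 4.17], [0.09, 2.62], [-3.14, 3.14]. Speed limits (rad/s): [2.57, 2.57, 3.14, 3.14, 3.14, 3.14].

### API

Orientations are given as a unit quaternion [w, x, y, z].
In Python, from plant import * gives the robot as it stands. The module is installed in compiled form; this text tells all that it offers.
- The arm moves only by the tool play_rows, never from a script. Its arguments are lists of equal length, an entry for each row: "linear": the shift along the world's x, y, z in m, a list of three; "turn": the turn about the world's z in degrees. A call has 1 to 8 rows; each row shifts and turns the commanded pose from where the row before left it; what a row does not reach is not made up. A row lasts 1/8 s, in which the tool goes at most 62.5 mm and 10.7 degrees, less where a joint would pass 70% of its speed; a pose out of reach is approached as far as the arm can. A call is refused whole if a number of a shift passes 0.0625 or a number of a turn 10.7, either way. A call with a gripper value outside its range is refused whole. "hand" is the finger opening in m, from 0 to 0.0854, set as the call begins (left out, the last holds). The fingers move at their own pace and stop on an object; the grip force is fixed at half the most. Time passes only in rows, so rows that do not move let the fingers close. It gives the time, the measured TCP pose, the force, the opening and the grip force at its end, in the units of the state.
- state(): the state, without advancing time (a new reading comes with each control period).
- grab_frame(name): name is "side" or "top" or "wrist"; returns the picture (384x512x3 uint8, red, green, blue); there is no depth.
- camera_info(name): a dict with "camera_matrix" (3x3 intrinsics, pixels), "origin" and "attitude" of the camera in the world; the wrist camera has in their place "mount" (4x4, takes a point from camera to tool coordinates, whose origin is the TCP and whose axes are the flange's). Camera axes: x right, y down, z forward; pixel columns grow to the right and rows downward; lengths in m; the calibration is good to about 2 mm. A picture is of the moment at which its call begins: read the wrist's pose just before it. camera_info takes no time and is no camera call.
- job_done(): hands the job in; it is judged then, once.
Trained networks look in the newest picture that a camera, given by its name, has taken for a name from the list of things; names that differ only in an ending like _2 or _b are one class to them, and where a whole thing is asked for, a point or a joint stands for the part that bears it (a point fixed in the world has none). Each returns a list of dicts, best first, with "p" (0 to 1); they miss things now and then, are a little off and sometimes report something else, mostly with a low value. They report only what shows in the picture. A call takes as long as a camera call.
- trace(camera, thing): "region" (384x512 bool, what is visible of it) and "location" ([column, row] in pixels, amid what is visible of it).
The state is a dict: "time": time; "joint_pos": joint angles; "joint_vel": joint speeds; "joint_efforts": joint torques, N m; "tool_pos": TCP position; "tool_rot": TCP orientation; "contact_force": force on the tool from outside, world axes, zero at the start; "ft_torque": the same for the moment, N m; "gripper_width": opening from 0.0 (shut) to 1.0 (fully open); "grasp_force": force on a finger pad.
Only numpy, scipy, OpenCV 4.12 (cv2) and the standard library are available. Lean on these libraries where they do the work, as an engineer would, in place of code of your own. Each camera call takes 0.05 s, during which the arm holds its last target. There are 200 camera calls.

### The job

Make up the two kits for a cupboard-door job from the stock in the middle of the bench. On the board with three recesses goes the door-hanging kit: the two cup hinges, one in each of the two equal recesses (either way round), and the screwdriver in the long stepped recess with its handle in the wide part. On the board with two recesses goes the edge-trimming kit: the block plane in the longer recess and the sanding block in the shorter one (either way round). Lay every piece flat on the bottom of its recess, and leave the chisel and the tape measure where they are.

Things in the scene. Friction and masses are not known exactly. Their poses are not given: they have to be found in the camera images.
- hanging_board: plywood kit board, 172x272x12 mm, fixed, with THREE dark-floored recesses (floor z=4 mm, top z=12). Origin: centre of the underside; y lengthwise, z up. Hinge recesses 58 (x) x 96 (y) mm at x=40, y=+62 and -62; hinge along y, origin at recess centre. Screwdriver recess along x=-45: 46 wide for y -124..0, 22 wide for y 0..124; its handle point goes to y=-56, its y along board y
- trimming_board: plywood kit board, 200x214x12 mm, fixed, with TWO dark-floored recesses (floor z=4 mm, top z=12). Origin: centre of the underside; y lengthwise, z up. Plane recess 65 (x) x 182 (y) mm at x=-53, y=0; sanding block recess 79 (x) x 117 (y) mm at x=45, y=0. Plane and block lie along y: middle of the plane's sole, origin of the block, at the recess centre
- cup_hinge_a: one of two identical metal cup hinges, 56x84x22 mm, lying on its cup, 75 g. Origin: centre of the underside; y along it, z up. Arm on top 18 mm wide, y -42..18, z 12..20: pinch it across x at y=-2, fingertips 6 to 10 mm above the underside, clear of the foot plate (40 wide, y -34..-10, z 0..3), the cup (35 round, at y=24, z 0..10) and the wing (56 wide, y 15..33, z 10..12)
- cup_hinge_b: the other of two identical metal cup hinges, 56x84x22 mm, lying on its cup, 75 g. Origin: centre of the underside; y along it, z up. Arm on top 18 mm wide, y -42..18, z 12..20: pinch it across x at y=-2, fingertips 6 to 10 mm above the underside, clear of the foot plate (40 wide, y -34..-10, z 0..3), the cup (35 round, at y=24, z 0..10) and the wing (56 wide, y 15..33, z 10..12)
- screwdriver_handle (a point): screwdriver with a round orange handle and a thin steel shaft, 228 mm long, lying down, may be rolled about its axis, 90 g. This point: on its axis in the handle, 15 mm above what it lies on, at its balance; y along the axis towards the tip. Handle 31 mm in diameter, y -58..47; shaft 6.4 mm in diameter, y 47..170. Grip here across the axis, fingertips about 11 mm above the surface
- block_plane: metal block plane with a dark lever cap and a knob, 49x176x53 mm, standing on its sole, 620 g. Origin: centre of the underside; y lengthwise, z up. Sole y -88..70 (middle y=-9); the cap's knob overhangs it to y=88. Upright cheeks, x -24 to 24 over their outsides, z 0 to 29 mm; grip across them (along x) at about y=0, fingertips about 11 mm above the sole
- sanding_block: brown cork sanding block, 63 x 101 x 34 mm, lying flat. Origin: centre of the underside; y along its length, z up. Grip across its 61 mm width (along x) at y = 0, fingertips about 11 mm above the underside. About 70 g
- chisel: bystander: bench chisel with an orange handle and a flat blade, 28 x 251 x 28 mm, lying behind the left board; origin: centre of the underside, y along it from the handle to the blade. Leave it alone
- tape_measure: bystander: yellow tape measure, 37 x 93 x 64 mm, standing at the back of the work; origin: centre of the underside, y along its length. Leave it alone

How it is judged:
At the end, for the whole second after the job is handed in: Hinges (any order, either way round), screwdriver (handle in the wide part), plane and sanding block each rest level and still on the floor of their own recess, within 12 to 13 mm of its centre across and 12 to 24 mm along, in line within 0.2 rad (hinges 0.35) ((((x of cup_hinge_a in the frame of hanging_board between 0.027 and 0.053 m and y of cup_hinge_a in the frame of hanging_board between 0.045 and 0.079 m and z of cup_hinge_a in the frame of hanging_board between 0.001 and 0.0075 m and angle between the y axis of cup_hinge_a and the y axis of hanging_board, either way round below 0.35 rad and angle between cup_hinge_a's own z axis and vertical below 0.1 rad and linear speed of cup_hinge_a below 0.02 m/s) and (x of cup_hinge_b in the frame of hanging_board between 0.027 and 0.053 m and y of cup_hinge_b in the frame of hanging_board between -0.079 and -0.045 m and z of cup_hinge_b in the frame of hanging_board between 0.001 and 0.0075 m and angle between the y axis of cup_hinge_b and the y axis of hanging_board, either way round below 0.35 rad and angle between cup_hinge_b's own z axis and vertical below 0.1 rad and linear speed of cup_hinge_b below 0.02 m/s)) or ((x of cup_hinge_b in the frame of hanging_board between 0.027 and 0.053 m and y of cup_hinge_b in the frame of hanging_board between 0.045 and 0.079 m and z of cup_hinge_b in the frame of hanging_board between 0.001 and 0.0075 m and angle between the y axis of cup_hinge_b and the y axis of hanging_board, either way round below 0.35 rad and angle between cup_hinge_b's own z axis and vertical below 0.1 rad and linear speed of cup_hinge_b below 0.02 m/s) and (x of cup_hinge_a in the frame of hanging_board between 0.027 and 0.053 m and y of cup_hinge_a in the frame of hanging_board between -0.079 and -0.045 m and z of cup_hinge_a in the frame of hanging_board between 0.001 and 0.0075 m and angle between the y axis of cup_hinge_a and the y axis of hanging_board, either way round below 0.35 rad and angle between cup_hinge_a's own z axis and vertical below 0.1 rad and linear speed of cup_hinge_a below 0.02 m/s))) and x of screwdriver_handle in the frame of hanging_board between -0.057 and -0.033 m and y of screwdriver_handle in the frame of hanging_board between -0.07 and -0.042 m and z of screwdriver_handle in the frame of hanging_board between 0.015 and 0.0225 m and angle between the y axis of screwdriver_handle and the y axis of hanging_board, either way round below 0.2 rad and x of block_plane in the frame of trimming_board between -0.065 and -0.041 m and y of block_plane in the frame of trimming_board between -0.024 and 0.024 m and z of block_plane in the frame of trimming_board between 0.001 and 0.0075 m and angle between the y axis of each of block_plane, sanding_block and the y axis of trimming_board, either way round below 0.2 rad and angle between each of block_plane, sanding_block's own z axis and vertical below 0.1 rad and linear speed of each of block_plane, sanding_block below 0.02 m/s and x of sanding_block in the frame of trimming_board between 0.033 and 0.057 m and y of sanding_block in the frame of trimming_board between -0.012 and 0.012 m and z of sanding_block in the frame of trimming_board between 0.001 and 0.0075 m); the robot touches nothing.
It fails at once if the chisel or the tape measure is moved by more than 4 cm (distance of any of chisel, tape_measure from where it was at the start of the episode above 0.04 m).
It also fails if it takes over 128 s, if anything falls off the work surface, if the arm or the gripper's body presses on something with over 40 N, if the wrist force passes 120 N, or if a joint passes its speed limit or range.

## Working session

There is one attempt and no reset: what is moved stays moved. The work goes in short steps, Python scripts to look and compute and a tool call to move; the robot and the scene stay as the last step left them, time stands still between calls to the robot, and variables do not carry over. Pictures are saved under pics/ and viewed, at most 14 in all, crops included, and the job is handed in when it is done.

Besides the shell and the picture viewer there is one more tool, called after ">>>" as name(argument=value, ...) on one line, values as JSON. play_rows: Moves the arm, as the interface text tells. Its arguments: {"type":"object","properties":{"linear":{"type":"array","items":{"type":"array","items":{"type":"number"}}},"turn":{"type":"array","items":{"type":"number"}},"hand":{"type":"number"}},"required":["linear","turn"]}

```bash
mkdir -p pics
cat > h.py <<'E'
from plant import *
import numpy as np, cv2
def save(n,f): 
    im=grab_frame(n); cv2.imwrite('pics/'+f,im[:,:,::-1]); return im
E
python3 - <<'E'
from h import *
s=state(); print(s)
for n in('top','side'): save(n,n+'0.png')
for n in('top','side','wrist'): print(n,camera_info(n))
E
```

```text
{'time': 0.0, 'joint_pos': array([ 1.20400423e+00,  5.33389792e-02,  1.61429175e+00, -3.14082664e-06,
        1.47602726e+00, -1.18959431e-01]), 'joint_vel': array([ 8.36684276e-04,  1.76407835e-03,  1.26298506e-03, -1.29937403e-03,
        5.92917488e-04, -4.44947429e-05]), 'joint_efforts': array([ 3.70554540e-05, -3.93698466e+01, -3.70163906e+01, -2.08922388e-04,
        7.23955629e-03,  3.35818413e-05]), 'tool_pos': array([0.15306311, 0.60531816, 0.23007546]), 'tool_rot': array([-2.46833647e-04,  1.23599235e-01,  9.92331680e-01, -1.00273355e-03]), 'contact_force': array([-0.56315223, -0.37895458,  0.25181662]), 'ft_torque': array([-0.01668924,  0.01505951,  0.09438266]), 'grasp_force': 0.0, 'gripper_width': 0.9971023619439795}
top {'camera_matrix': array([[355.42607288,   0.        , 257.93997749],
       [  0.        , 355.42607288, 192.22655797],
       [  0.        ,   0.        ,   1.        ]]), 'origin': array([0.50328855, 0.00924986, 1.16027946]), 'attitude': array([-0.0085344 ,  0.708029  , -0.70572018,  0.0241066 ])}
side {'camera_matrix': array([[355.56773064,   0.        , 257.43264346],
       [  0.        , 355.56773064, 197.38150175],
       [  0.        ,   0.        ,   1.        ]]), 'origin': array([ 0.40025033, -0.90022797,  0.51623819]), 'attitude': array([-0.52380406,  0.84616785, -0.0762577 ,  0.06175789])}
wrist {'camera_matrix': array([[275.81446685,   0.        , 258.88536781],
       [  0.        , 275.81446685, 191.2670623 ],
       [  0.        ,   0.        ,   1.        ]]), 'mount': array([[ 1.23419293e-03, -9.64535082e-01, -2.63951800e-01,
         6.71466052e-02],
       [ 9.99999158e-01,  1.29614323e-03, -6.05554683e-05,
        -7.66036074e-04],
       [ 4.00527213e-04, -2.63951503e-01,  9.64535869e-01,
        -1.42658836e-01],
       [ 0.00000000e+00,  0.00000000e+00,  0.00000000e+00,
         1.00000000e+00]])}
```

View pics/top0.png

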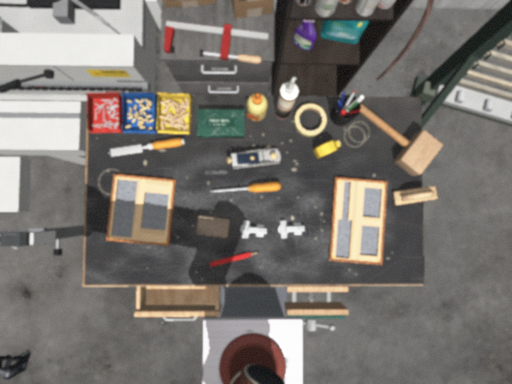

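View pics/side0.png

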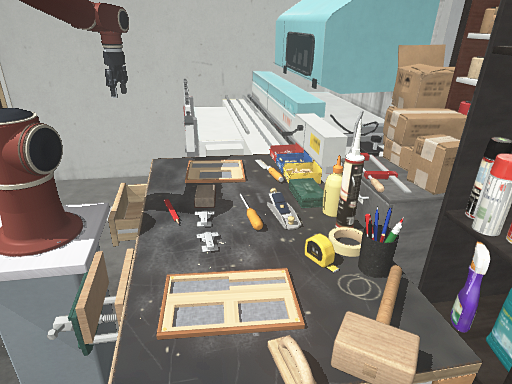

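```bash
cat >> h.py <<'E'
from scipy.spatial.transform import Rotation as R
def rot(q): return R.from_quat([q[1],q[2],q[3],q[0]]).as_matrix()
def cam(n,s=None):
    c=camera_info(n)
    if 'mount' in c:
        T=np.eye(4);T[:3,:3]=rot(s['tool_rot']);T[:3,3]=s['tool_pos'];T=T@c['mount'];return c['camera_matrix'],T[:3,:3],T[:3,3]
    return c['camera_matrix'],rot(c['attitude']),np.array(c['origin'])
def px2w(C,p,z):
    K,Rm,o=C;p=np.atleast_2d(np.asarray(p,float));d=np.c_[p,np.ones(len(p))]@np.linalg.inv(K).T@Rm.T
    return o+d*((z-o[2])/d[:,2])[:,None]
def w2px(C,P):
    K,Rm,o=C;c=(np.atleast_2d(P)-o)@Rm@K.T;return c[:,:2]/c[:,2:]
THINGS={'hanging_board':.012,'trimming_board':.012,'cup_hinge_a':.018,'screwdriver_handle':.015,'block_plane':.03,'sanding_block':.034,'chisel':.014,'tape_measure':.06}
def look(n,things=THINGS,thr=.3):
    s=state();C=cam(n,s);im=grab_frame(n);out={}
    for t in things:
        for r in trace(n,t):
            if r['p']<thr: continue
            m=r['region'].astype(np.uint8);cs,_=cv2.findContours(m,0,2);c=max(cs,key=cv2.contourArea)
            w=px2w(C,c[:,0,:],THINGS[t])[:,:2]
            rc=cv2.minAreaRect((w*1000).astype(np.float32))
            M=px2w(C,np.argwhere(m)[:,::-1],THINGS[t])[:,:2].mean(0)
            b=cv2.boxPoints(rc)
            e=b[1]-b[0] if rc[1][1]<0 or np.linalg.norm(b[1]-b[0])>np.linalg.norm(b[2]-b[1]) else b[2]-b[1]
            print(t,'p%.2f'%r['p'],'px',np.round(r['location']),'rect c',np.round(rc[0],1),'size',np.round(sorted(rc[1])),'long axis deg %.1f'%(np.degrees(np.arctan2(e[1],e[0]))%180),'mean',np.round(M*1000,1))
            out.setdefault(t,[]).append(r)
    return im,out
E
python3 - <<'E'
from h import *
look('top')
E
```

```text
hanging_board p0.71 px [356. 219.] rect c [ 465.1 -337.6] size [177. 272.] long axis deg 175.5 mean [ 466.1 -338.7]
trimming_board p0.65 px [141. 208.] rect c [498.7 360.7] size [204. 216.] long axis deg 174.0 mean [497.9 361.5]
cup_hinge_a p0.82 px [287. 227.] rect c [ 444.1 -118.1] size [50. 77.] long axis deg 104.0 mean [ 439.4 -115.5]
cup_hinge_a p0.69 px [251. 230.] rect c [438.2   1.2] size [51. 80.] long axis deg 90.1 mean [436.2   3.2]
screwdriver_handle p0.66 px [261. 189.] rect c [572.3 -18.1] size [ 30. 133.] long axis deg 94.0 mean [571.4 -10. ]
block_plane p0.60 px [256. 160.] rect c [664.5   1.9] size [ 55. 171.] long axis deg 95.9 mean [664.2  -1.9]
sanding_block p0.79 px [217. 224.] rect c [447.9 127.1] size [ 62. 101.] long axis deg 84.9 mean [447.2 126.8]
chisel p0.87 px [151. 145.] rect c [701.5 344. ] size [ 28. 243.] long axis deg 99.5 mean [701.9 341.9]
tape_measure p0.56 px [325. 147.] rect c [ 693.  -229.6] size [36. 85.] long axis deg 116.8 mean [ 691.6 -227.7]
```

The top view has up = +x and left = +y. The hanging board is at right (356,219) and the trimming board at left (141,208). The hinges are at (251,230) and (287,227), with the screwdriver, plane and block in the middle. Next I'll measure closer up with the wrist camera.

>>> play_rows(linear=[[0.04,-0.03,0.01],[0.04,-0.03,0.01],[0.04,-0.03,0.01],[0.04,-0.03,0.01],[0.04,-0.03,0.01],[0.04,-0.03,0.01],[0.04,-0.03,0.01],[0.04,-0.03,0]], turn=[-9,-9,-9,-9,-9,-9,-9,-9])

```text
time: 1.55
tool_pos: [0.4749, 0.365, 0.3029]
tool_rot: [0.0, 0.685, 0.728, 0.001]
contact_force: [1.5, 1.2, 0.2]
gripper_width: 0.998
grasp_force: 0.0
```

```bash
cat >> h.py <<'E'
def yaw():
    s=state();m=rot(s['tool_rot']);return s['tool_pos'],np.degrees(np.arctan2(m[1,1],m[0,1]))
E
python3 - <<'E'
from h import *
print(yaw()); im,o=look('wrist',['trimming_board','sanding_block','block_plane','chisel']); cv2.imwrite('pics/w1.png',im[:,:,::-1])
E
```

```text
(array([0.47490422, 0.36500466, 0.30288412]), np.float64(3.5007656757916354))
trimming_board p0.76 px [273. 158.] rect c [499.  359.3] size [200. 215.] long axis deg 175.3 mean [498.6 365.2]
block_plane p0.36 px [333. 321.] rect c [629.3  82.3] size [11. 11.] long axis deg 3.5 mean [628.7  82.8]
chisel p0.83 px [399. 180.] rect c [701.2 342. ] size [ 32. 249.] long axis deg 101.2 mean [699.2 348. ]
```

View pics/w1.png

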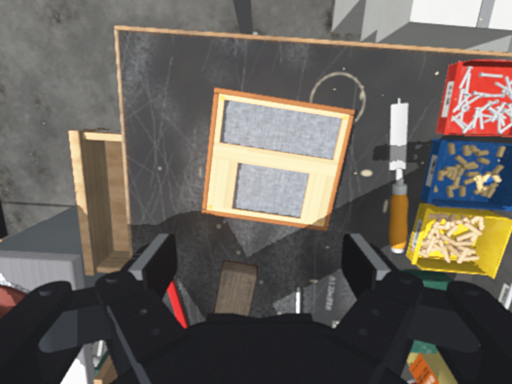

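>>> play_rows(linear=[[0.008,-0.056,0],[0.008,-0.056,0],[0.008,-0.056,0],[0.008,-0.056,0],[0.008,-0.056,0],[0.008,-0.056,0],[0.008,-0.056,0],[0,0,0]], turn=[0,0,0,0,0,0,0,0])

```text
time: 2.8
tool_pos: [0.5292, -0.0278, 0.3011]
tool_rot: [-0.0, 0.684, 0.729, -0.0]
contact_force: [-0.1, 0.3, -0.6]
gripper_width: 1.004
grasp_force: 0.0
```

Run:
```python
from h import *
print(yaw()); im,o=look('wrist',['cup_hinge_a','sanding_block','screwdriver_handle','block_plane']); cv2.imwrite('pics/w2.png',im[:,:,::-1])
```

```text
(array([ 0.52916805, -0.02777904,  0.30114035]), np.float64(3.649030996463112))
cup_hinge_a p0.64 px [199. 208.] rect c [ 439.1 -122.4] size [53. 87.] long axis deg 91.4 mean [ 439.8 -117.3]
cup_hinge_a p0.57 px [198. 134.] rect c [440.6  -1.9] size [53. 79.] long axis deg 93.7 mean [437.5   1.7]
sanding_block p0.65 px [208.  42.] rect c [449.3 123.2] size [ 65. 103.] long axis deg 82.9 mean [449.5 125.1]
screwdriver_handle p0.59 px [284. 157.] rect c [569.5  23.1] size [ 31. 225.] long axis deg 94.8 mean [571.4 -10.3]
block_plane p0.93 px [348. 144.] rect c [661.3   1.1] size [ 56. 167.] long axis deg 96.8 mean [661.3   1.8]
block_plane p0.69 px [207.  43.] rect c [448.5 124.4] size [ 68. 104.] long axis deg 82.9 mean [448.6 126.2]
```

View pics/w2.png

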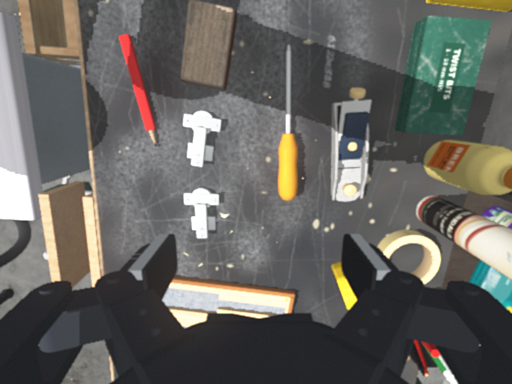

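Run:
```python
import cv2,numpy as np
im=cv2.imread('pics/w2.png')
a=cv2.resize(im[105:245,170:235],None,fx=4,fy=4,interpolation=cv2.INTER_CUBIC)
b=cv2.resize(im[80:220,315:385],None,fx=4,fy=4,interpolation=cv2.INTER_CUBIC)
cv2.imwrite('pics/c1.png',np.hstack([a,b]))
```

```text
(no output)
```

View pics/c1.png

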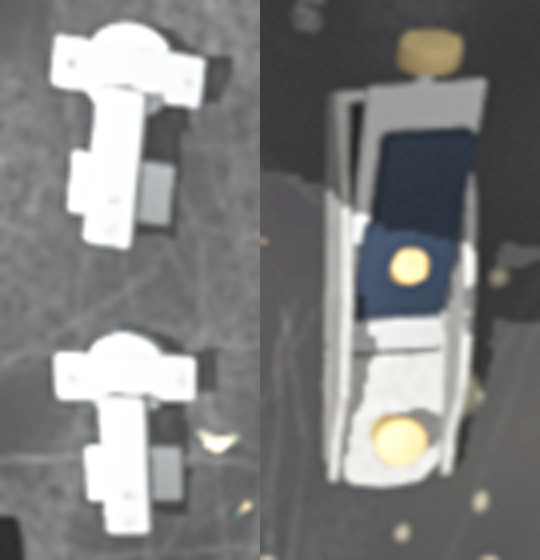

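Run:
```python
from h import *
s=state();C=cam('wrist',s)
f=lambda p,z,x0=170,y0=105:px2w(C,[[x0+p[0]/4-.4,y0+p[1]/4-.4]],z)[0]
for l,r,e,t in[((52,62),(204,82),(107,245),(120,90)),((55,376),(196,376),(127,533),(123,400))]:
    L,Rr=f(l,.012),f(r,.012);w=(L+Rr)/2;E=f(e,.019);T=f(t,.02)
    d=w-E;u=d[:2]/np.hypot(*d[:2]);wv=Rr-L
    print('wing',w*1e3,'w',np.hypot(*wv[:2])*1e3,'ang from wing',np.degrees(np.arctan2(wv[1],wv[0])),'arm end',E*1e3,'ang',np.degrees(np.arctan2(d[1],d[0])),'len',np.hypot(*d[:2])*1e3,'grasp pt',(E[:2]+u*.040)*1e3,(w[:2]-u*.026)*1e3)
g=lambda p,z:f((p[0]-260,p[1]),z,315,80)
for p,z in[((400,487),0),((400,487),.01),((330,480),0),((330,480),.029),((452,470),.029),((330,95),.029),((485,80),.029),((430,52),.045),((430,30),.045)]: print(p,z,g(p,z)*1e3)
```

```text
wing [437.78569189  25.38743411  12.        ] w 57.84926162800455 ang from wing -3.2866556456773197 arm end [431.98492491 -40.44134326  19.        ] ang 84.9641598617437 len 66.0838620786398 grasp pt [435.49607986  -0.59574387] [435.50344118  -0.5122055 ]
wing [438.60002735 -95.54094237  12.        ] w 57.67490183200938 ang from wing 4.0449692057838815 arm end [ 441.65132725 -162.05305011   19.        ] ang 92.62665131184637 len 66.58206145627922 grasp pt [ 439.81822095 -122.09507567] [ 439.79154644 -121.51362575]
(400, 487) 0 [686.27188038 -86.52255558   0.        ]
(400, 487) 0.01 [682.61684776 -83.63734884  10.        ]
(330, 480) 0 [656.40845071 -85.54196999   0.        ]
(330, 480) 0.029 [647.75919652 -77.23891116  29.        ]
(452, 470) 0.029 [694.92218503 -69.79206337  29.        ]
(330, 95) 0.029 [627.483087    66.07605997  29.        ]
(485, 80) 0.029 [682.03517877  75.05647086  29.        ]
(430, 52) 0.045 [655.59294853  81.439335    45.        ]
(430, 30) 0.045 [654.43289594  88.435127    45.        ]
```

Hinges: cups point to +y, first at (435.5,−0.5) with y axis at 86°, second at (439.8,−121.8) at 93°. The plane's brown knob is at (358,93), so its y axis is at about 96°. I'll pick hinge 1 first.

>>> play_rows(linear=[[-0.0187,0.0055,-0.048],[-0.0187,0.0055,-0.048],[-0.0187,0.0055,-0.048],[-0.0187,0.0055,-0.048],[-0.0187,0.0055,-0.048],[0,0,-0.02],[0,0,-0.02],[0,0,-0.006]], turn=[-1.5,-1.5,-1.5,-1.5,-1.5,0,0,0])

```text
time: 4.05
tool_pos: [0.4347, 0.0027, 0.0141]
tool_rot: [-0.001, 0.729, 0.685, -0.001]
contact_force: [1.3, -0.3, 0.7]
gripper_width: 1.003
grasp_force: 0.0
```

Run:
```python
from h import *
print(yaw()); im=save('wrist','w3.png'); cv2.imwrite('pics/c2.png',cv2.resize(im[60:384,100:420],None,fx=1.8,fy=1.8)[:,:,::-1])
```

```text
(array([0.43466193, 0.00269073, 0.01414036]), np.float64(-3.563458431219416))
```

View pics/c2.png

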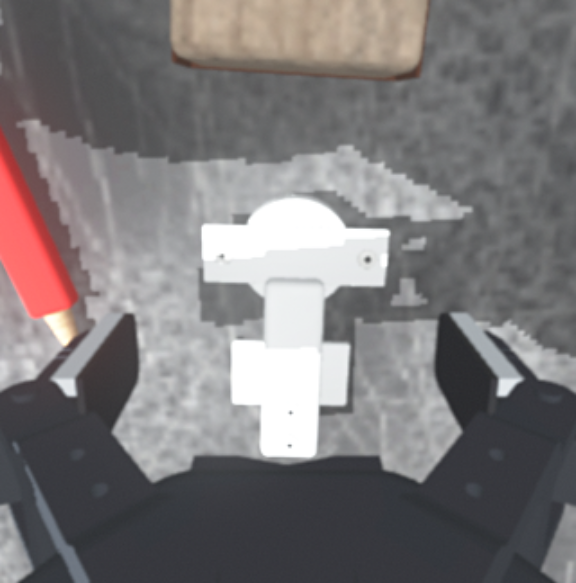

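The hinge is centred between the fingers. I'll shift 3 mm toward −y, lower, and close.

>>> play_rows(linear=[[0,-0.003,-0.003],[0,0,-0.003]], turn=[0,0])

```text
time: 4.35
tool_pos: [0.4367, -0.0018, 0.0102]
tool_rot: [0.001, 0.73, 0.684, 0.001]
contact_force: [0.1, 1.0, 0.3]
gripper_width: 0.996
grasp_force: 0.0
```

>>> play_rows(linear=[[0,0,0],[0,0,0],[0,0,0],[0,0,0],[0,0,0],[0,0,0]], turn=[0,0,0,0,0,0], hand=0)

```text
time: 5.1
tool_pos: [0.4362, -0.0017, 0.0097]
tool_rot: [0.0, 0.73, 0.684, 0.0]
contact_force: [-0.2, -0.4, 3.2]
gripper_width: 0.19
grasp_force: 59.8
```

>>> play_rows(linear=[[0,0,0.02],[0,0,0.03],[0,0,0.05],[0,0,0.05],[0,-0.03,0.05],[0,-0.05,0.03]], turn=[0,0,0,-8,-8,-8])

```text
time: 5.85
tool_pos: [0.4364, -0.0818, 0.242]
tool_rot: [0.001, 0.856, 0.517, 0.001]
contact_force: [1.7, -0.3, -1.2]
gripper_width: 0.189
grasp_force: 59.3
```

Run:
```python
from h import *
print(yaw(),state()['gripper_width']*85.4)
```

```text
(array([ 0.43638401, -0.08180163,  0.24199565]), np.float64(-27.774371398571297)) 16.1091859920596
```

>>> play_rows(linear=[[0.004,-0.032,0.01],[0.004,-0.032,0.01],[0.004,-0.032,0.01],[0.004,-0.032,0.01],[0.004,-0.032,0.01],[0.004,-0.032,0.01],[0.004,-0.032,0],[0,0,0]], turn=[-9.5,-9.5,-9.5,-9.5,-9.5,-9.5,-9.5,0])

```text
time: 6.85
tool_pos: [0.4634, -0.3069, 0.2981]
tool_rot: [-0.001, 0.999, -0.038, -0.001]
contact_force: [0.5, 0.2, -0.6]
gripper_width: 0.189
grasp_force: 59.4
```

Run:
```python
from h import *
print(yaw()); im,o=look('wrist',['hanging_board','cup_hinge_a']); cv2.imwrite('pics/w4.png',im[:,:,::-1])
```

```text
(array([ 0.4633539 , -0.30693986,  0.29808902]), np.float64(-94.3080064613878))
hanging_board p0.79 px [286. 123.] rect c [ 467.8 -342.4] size [171. 270.] long axis deg 175.6 mean [ 504.7 -352.9]
cup_hinge_a p0.73 px [257. 208.] rect c [ 324.8 -296.9] size [168. 272.] long axis deg 175.3 mean [ 359.  -299.8]
cup_hinge_a p0.58 px [141. 183.] rect c [ 437.2 -125.6] size [54. 80.] long axis deg 85.8 mean [ 440.8 -124.1]
```

View pics/w4.png

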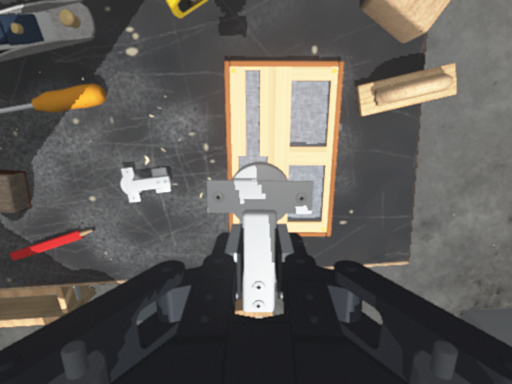

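Run:
```python
from h import *
C=cam('wrist',state())
c=px2w(C,[[225,62],[342,62],[330,236],[232,236]],.012)*1e3
print(c[:,:2], c[0:3:2].mean(0), c[1::2].mean(0))
# rim-masked estimate: far hinge recess
p=px2w(C,[[291,81],[329,80],[327,147],[290,146]],.009)*1e3; print(p[:,:2],p.mean(0))
for c0 in ([467.8,-342.4],[465.1,-337.6],[466.5,-340]):
  a=np.radians(-4.5);M=np.array([[np.sin(a),np.cos(a)],[-np.cos(a),np.sin(a)]]) # cols: board x ,board y
  X=np.array([-np.sin(a)*-1,0]); bx=np.array([np.sin(a),-np.cos(a)]);by=np.array([np.cos(a),np.sin(a)])
  for x,y in[(40,62),(40,-62),(-45,-56)]: print(c0,(x,y),np.round(c0+x*bx+y*by,1))
```

```text
[[ 606.59800195 -266.94996202]
 [ 594.8023545  -433.74541356]
 [ 325.43396276 -416.05890831]
 [ 337.02201186 -250.95442483]] [ 466.01598236 -341.50443516   12.        ] [ 465.91218318 -342.3499192    12.        ]
[[ 574.89052018 -360.39558169]
 [ 572.33961588 -415.87485157]
 [ 475.01816544 -412.46729996]
 [ 480.6089901  -355.10766907]] [ 525.7143229  -385.96135057    9.        ]
[467.8, -342.4] (40, 62) [ 526.5 -387.1]
[467.8, -342.4] (40, -62) [ 402.9 -377.4]
[467.8, -342.4] (-45, -56) [ 415.5 -293.1]
[465.1, -337.6] (40, 62) [ 523.8 -382.3]
[465.1, -337.6] (40, -62) [ 400.2 -372.6]
[465.1, -337.6] (-45, -56) [ 412.8 -288.3]
[466.5, -340] (40, 62) [ 525.2 -384.7]
[466.5, -340] (40, -62) [ 401.6 -375. ]
[466.5, -340] (-45, -56) [ 414.2 -290.7]
```

>>> play_rows(linear=[[0.012,-0.0158,-0.045],[0.012,-0.0158,-0.045],[0.012,-0.0158,-0.045],[0.012,-0.0158,-0.045],[0.012,-0.0158,-0.045],[0,0,-0.02],[0,0,-0.015],[0,0,0]], turn=[0,0,0,0,0,0,0,0])

```text
time: 8.0
tool_pos: [0.5235, -0.3837, 0.0392]
tool_rot: [-0.0, 0.999, -0.036, -0.0]
contact_force: [0.4, 0.2, 0.8]
gripper_width: 0.188
grasp_force: 59.3
```

Run:
```python
from h import *
print(yaw()); im=save('wrist','w5.png'); cv2.imwrite('pics/c3.png',cv2.resize(im[60:384,100:420],None,fx=1.8,fy=1.8)[:,:,::-1])
```

```text
(array([ 0.52346923, -0.38368165,  0.03918691]), np.float64(-94.15358921853307))
```

View pics/c3.png

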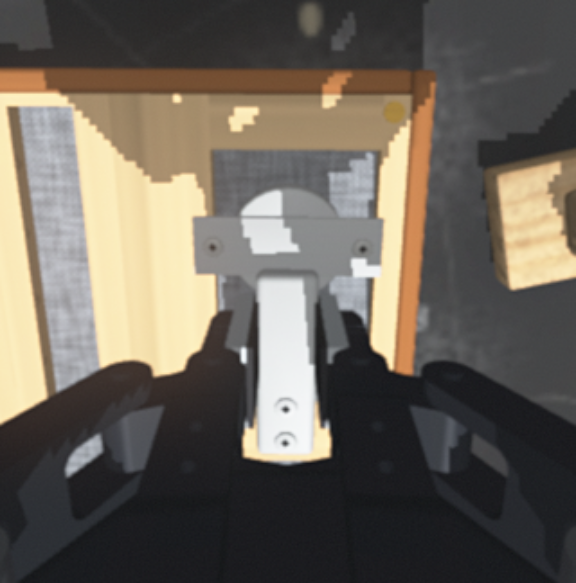

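The recess (columns 212–383) sits about 3 mm to the right of the hinge. I'll correct that, lower and release.

>>> play_rows(linear=[[0,-0.003,-0.01],[0,0,-0.008],[0,0,-0.005],[0,0,-0.002],[0,0,0]], turn=[0,0,0,0,0])

```text
time: 8.68
tool_pos: [0.5238, -0.3877, 0.0143]
tool_rot: [0.0, 0.999, -0.037, 0.0]
contact_force: [1.3, -0.0, -0.1]
gripper_width: 0.187
grasp_force: 59.3
```

>>> play_rows(linear=[[0,0,0],[0,0,0],[0,0,0.01],[0,0,0.03],[0,0.02,0.05],[0,0.04,0.04],[0,0.06,0],[0,0.06,0]], turn=[0,0,0,0,10,10,10,10], hand=0.045)

```text
time: 9.68
tool_pos: [0.5244, -0.2066, 0.1465]
tool_rot: [0.001, 0.951, 0.31, 0.001]
contact_force: [0.6, -0.3, -0.1]
gripper_width: 0.528
grasp_force: 0.0
```

>>> play_rows(linear=[[-0.0141,0.0141,-0.01],[-0.0141,0.0141,-0.01],[-0.0141,0.0141,-0.01],[-0.0141,0.0141,-0.02],[-0.0141,0.0141,-0.02],[-0.0141,0.0141,-0.02],[0,0,-0.02],[0,0,-0.01]], turn=[9.5,9.5,9.5,9.5,9.5,9.5,0,0], hand=0.065)

```text
time: 10.68
tool_pos: [0.4389, -0.1228, 0.024]
tool_rot: [-0.0, 0.69, 0.724, -0.0]
contact_force: [-0.1, -0.3, 0.4]
gripper_width: 0.758
grasp_force: 0.0
```

Run:
```python
from h import *
print(yaw()); im,o=look('wrist',['cup_hinge_a']); cv2.imwrite('pics/w6.png',im[:,:,::-1])
```

```text
(array([ 0.43893401, -0.12280077,  0.0240321 ]), np.float64(2.8067385533692413))
cup_hinge_a p0.71 px [258. 210.] rect c [ 438.9 -122.2] size [54. 86.] long axis deg 92.9 mean [ 438.6 -115.3]
```

>>> play_rows(linear=[[0,0,-0.008],[0,0,-0.007],[0,0,0]], turn=[0,0,0])

```text
time: 11.15
tool_pos: [0.4388, -0.1229, 0.0088]
tool_rot: [-0.001, 0.69, 0.724, -0.0]
contact_force: [0.3, 0.1, 0.3]
gripper_width: 0.763
grasp_force: 0.0
```

>>> play_rows(linear=[[0,0,0],[0,0,0],[0,0,0],[0,0,0],[0,0,0]], turn=[0,0,0,0,0], hand=0)

```text
time: 11.78
tool_pos: [0.4396, -0.1232, 0.0098]
tool_rot: [0.0, 0.69, 0.724, 0.0]
contact_force: [-0.6, 0.1, 3.4]
gripper_width: 0.19
grasp_force: 59.4
```

>>> play_rows(linear=[[0,0,0.02],[0,0,0.03],[0,-0.03,0.03],[0,-0.05,0.01],[0,-0.05,0],[0,-0.05,0],[0,-0.05,0],[0,-0.022,0]], turn=[0,0,-10,-10,-10,-10,-10,-10])

```text
time: 12.78
tool_pos: [0.4385, -0.3772, 0.0987]
tool_rot: [-0.0, 0.96, 0.279, -0.0]
contact_force: [0.3, -0.0, -1.0]
gripper_width: 0.188
grasp_force: 58.9
```

Run:
```python
from h import *
print(yaw())
```

```text
(array([ 0.4385354 , -0.37724795,  0.09867286]), np.float64(-57.65029878491722))
```

>>> play_rows(linear=[[-0.01,0,-0.01],[-0.01,0,-0.01],[-0.01,0,-0.02],[-0.009,0,-0.02],[0,0,-0.01],[0,0,-0.007],[0,0,-0.006],[0,0,0]], turn=[-9.1,-9.1,-9.1,-9.1,0,0,0,0])

```text
time: 13.78
tool_pos: [0.4004, -0.375, 0.0162]
tool_rot: [-0.0, 1.0, -0.031, -0.0]
contact_force: [0.5, -0.6, -0.0]
gripper_width: 0.19
grasp_force: 58.9
```

>>> play_rows(linear=[[0,0,0],[0,0,0],[0,0,0.01],[0,0,0.03],[0,0.02,0.04],[0.03,0.04,0.04],[0.04,0.04,0.02],[0.04,0.04,0.02]], turn=[0,0,0,0,10,10,10,10], hand=0.045)

```text
time: 14.78
tool_pos: [0.5107, -0.235, 0.1779]
tool_rot: [0.001, 0.949, 0.315, 0.001]
contact_force: [-0.2, -0.3, -0.2]
gripper_width: 0.523
grasp_force: 0.0
```

Run:
```python
from h import *
print(yaw()); im,o=look('wrist',['cup_hinge_a','hanging_board','screwdriver_handle']); cv2.imwrite('pics/w7.png',im[:,:,::-1])
```

```text
(array([ 0.51074351, -0.23503501,  0.17791725]), np.float64(-53.303547373825104))
cup_hinge_a p0.68 px [370. 240.] rect c [ 528.6 -388.5] size [55. 73.] long axis deg 176.7 mean [ 531.1 -385.5]
cup_hinge_a p0.62 px [293. 304.] rect c [ 407.4 -368.6] size [41. 65.] long axis deg 1.1 mean [ 408.7 -366.2]
hanging_board p0.82 px [304. 224.] rect c [ 466.8 -341.4] size [177. 272.] long axis deg 175.6 mean [ 498.4 -321.1]
screwdriver_handle p0.91 px [151.  20.] rect c [574.6 -48.2] size [30. 84.] long axis deg 94.2 mean [573.3 -55.1]
```

View pics/w7.png

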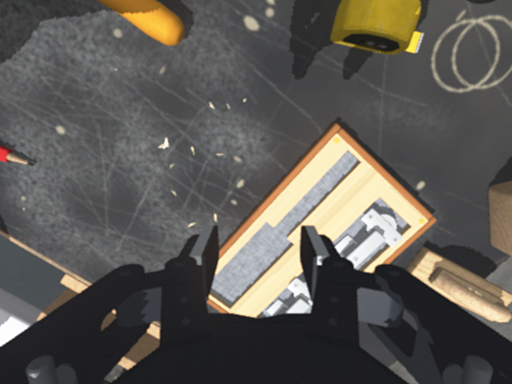

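Both hinges sit in the recesses at (375,225) and (290,300). The screwdriver is next, with its handle point at about (574,−31).

>>> play_rows(linear=[[0.0105,0.034,-0.005],[0.0105,0.034,-0.01],[0.0105,0.034,-0.015],[0.0105,0.034,-0.02],[0.0105,0.034,-0.02],[0.0105,0.034,-0.02],[0,0,-0.02],[0,0,0]], turn=[9.6,9.6,9.6,9.6,9.6,9.6,0,0], hand=0.07)

```text
time: 15.98
tool_pos: [0.5701, -0.033, 0.0627]
tool_rot: [-0.002, 0.683, 0.73, -0.002]
contact_force: [-0.7, 0.0, 0.1]
gripper_width: 0.819
grasp_force: 0.0
```

Run:
```python
from h import *
print(yaw()); im,o=look('wrist',['screwdriver_handle','block_plane']); cv2.imwrite('pics/w8.png',im[:,:,::-1])
```

```text
(array([ 0.57007956, -0.03296813,  0.06271552]), np.float64(3.832701719559473))
screwdriver_handle p0.67 px [262. 199.] rect c [571.3   3.4] size [ 30. 194.] long axis deg 93.9 mean [572.2 -16.3]
block_plane p0.90 px [406. 150.] rect c [662.1   6.9] size [ 64. 160.] long axis deg 97.1 mean [660.6  14.5]
```

View pics/w8.png

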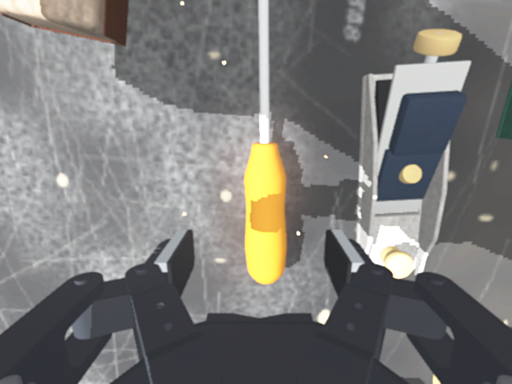

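Run:
```python
from h import *
C=cam('wrist',state())
p=px2w(C,[[266,283],[264.5,144],[263.5,30]],.015);print(p*1e3)
d=p[1]-p[0];print(np.degrees(np.arctan2(d[1],d[0])),np.hypot(*d)*1e3,(p[0]+d*58/105)*1e3)
```

```text
[[582.2404917  -96.18831657  15.        ]
 [572.89990085  13.80296136  15.        ]
 [567.04703551  84.43144747  15.        ]]Traceback (most recent call last):
  File "<stdin>", line 4, in <module>
TypeError: return arrays must be of ArrayType
```

>>> play_rows(linear=[[0.0055,0,-0.02],[0,0,-0.02],[0,0,-0.012],[0,0,0]], turn=[0.9,0,0,0])

```text
time: 16.62
tool_pos: [0.5768, -0.032, 0.012]
tool_rot: [-0.001, 0.676, 0.737, -0.001]
contact_force: [0.1, -0.7, 0.4]
gripper_width: 0.819
grasp_force: 0.0
```

>>> play_rows(linear=[[0,0,0],[0,0,0],[0,0,0],[0,0,0],[0,0,0]], turn=[0,0,0,0,0], hand=0)

```text
time: 17.25
tool_pos: [0.5786, -0.0321, 0.0145]
tool_rot: [0.001, 0.676, 0.737, 0.0]
contact_force: [-3.5, 0.3, 7.0]
gripper_width: 0.316
grasp_force: 59.2
```

>>> play_rows(linear=[[0,0,0.03],[0,0,0.05],[-0.01,-0.02,0.05],[-0.02,-0.04,0],[-0.02,-0.04,0],[-0.02,-0.04,0],[-0.02,-0.04,0],[0,0,0]], turn=[0,0,-10,-10,-10,-10,-10,0])

```text
time: 18.25
tool_pos: [0.4868, -0.2139, 0.143]
tool_rot: [0.0, 0.925, 0.38, -0.0]
contact_force: [0.5, 0.8, -1.0]
gripper_width: 0.316
grasp_force: 59.3
```

Run:
```python
from h import *
print(yaw())
```

```text
(array([ 0.4868299 , -0.21392105,  0.14303724]), np.float64(-45.33427918272383))
```

Run:
```python
from h import *
a=save('side','s1.png');b=save('wrist','w9.png')
print(w2px(cam('side'),[state()['tool_pos']]))
c=w2px(cam('side'),[state()['tool_pos']])[0].astype(int)
A=cv2.resize(a[c[1]-60:c[1]+60,c[0]-60:c[0]+60],(384,384),interpolation=2)
cv2.imwrite('pics/c4.png',cv2.resize(np.hstack([A,b]),None,fx=.89,fy=.89)[:,:,::-1])
```

```text
[[231.7735533  209.20836164]]
```

View pics/c4.png

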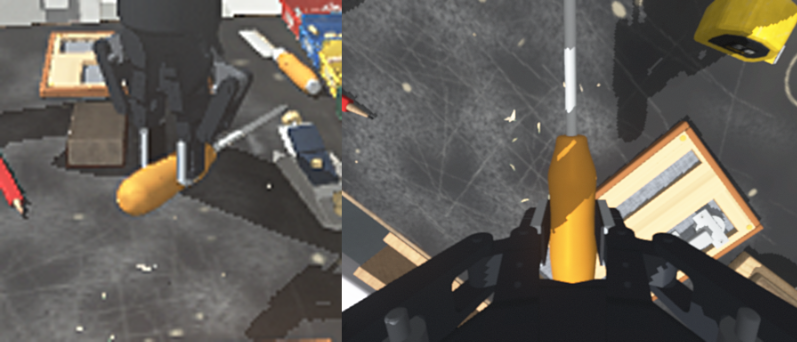

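The screwdriver is held level across the handle.

>>> play_rows(linear=[[-0.0146,-0.0157,0],[-0.0146,-0.0157,0],[-0.0146,-0.0157,0],[-0.0146,-0.0157,-0.02],[-0.0146,-0.0157,-0.03],[0,0,-0.03],[0,0,-0.015],[0,0,0]], turn=[-9.8,-9.8,-9.8,-9.8,-9.8,0,0,0])

```text
time: 19.35
tool_pos: [0.4149, -0.2891, 0.0472]
tool_rot: [-0.001, 0.999, -0.035, -0.001]
contact_force: [0.5, -0.6, -0.6]
gripper_width: 0.319
grasp_force: 59.3
```

Run:
```python
from h import *
print(yaw()); im=save('wrist','w10.png')
```

```text
(array([ 0.41486128, -0.28914624,  0.04724773]), np.float64(-93.99176965528702))
```

View pics/w10.png

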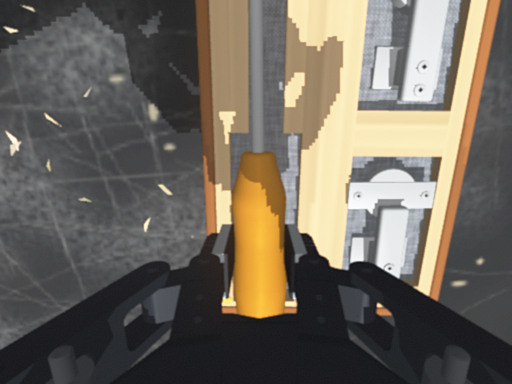

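The recess centre is about 4 mm right of the handle. I'll shift, lower and release.

>>> play_rows(linear=[[0,-0.004,-0.01],[0,0,-0.01],[0,0,-0.006],[0,0,0],[0,0,0]], turn=[0,0,0,0,0])

```text
time: 20.02
tool_pos: [0.415, -0.2946, 0.0225]
tool_rot: [0.0, 0.999, -0.036, 0.0]
contact_force: [-0.2, -0.7, -0.5]
gripper_width: 0.315
grasp_force: 59.3
```

>>> play_rows(linear=[[0,0,0],[0,0,0],[0,0,0.01],[0,0,0.03],[0,0.02,0.04],[0.03,0.04,0.04],[0.04,0.04,0.02],[0.04,0.04,0.02]], turn=[0,0,0,0,10,10,10,10], hand=0.05)

```text
time: 21.02
tool_pos: [0.5256, -0.1544, 0.1839]
tool_rot: [0.001, 0.951, 0.311, 0.001]
contact_force: [0.8, -0.7, -0.3]
gripper_width: 0.588
grasp_force: 0.0
```

Run:
```python
from h import *
print(yaw()); im,o=look('wrist',['screwdriver_handle','cup_hinge_a']); cv2.imwrite('pics/w11.png',im[:,:,::-1])
```

```text
(array([ 0.52558119, -0.15436754,  0.18387248]), np.float64(-53.797463452513036))
screwdriver_handle p0.68 px [302. 297.] rect c [ 416.5 -296.2] size [35. 71.] long axis deg 176.2 mean [ 457.3 -296. ]
cup_hinge_a p0.85 px [419. 264.] rect c [ 553.7 -387.9] size [27. 58.] long axis deg 94.6 mean [ 552.  -385.7]
```

View pics/w11.png

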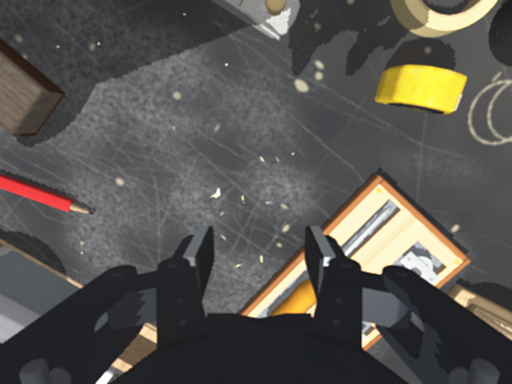

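The screwdriver lies in its recess at (302,297). The plane is next.

>>> play_rows(linear=[[0.0228,0.026,0],[0.0228,0.026,0],[0.0228,0.026,0],[0.0228,0.026,0],[0.0228,0.026,0],[0.0228,0.026,-0.02],[0,0,-0.02],[0,0,0]], turn=[10,10,10,10,10,10,0,0], hand=0.0854)

```text
time: 22.18
tool_pos: [0.6585, -0.0003, 0.1381]
tool_rot: [-0.002, 0.671, 0.742, -0.002]
contact_force: [-0.4, 0.1, -0.2]
gripper_width: 1.0
grasp_force: 0.0
```

```bash
cat > fit.py <<'E'
from h import *
from scipy.optimize import minimize
# fit object pose by silhouette overlap of boxes (x0,x1,y0,y1,z0,z1)
BOX={'block_plane':[(-24.5,24.5,-88,70,0,29),(-12,12,-30,80,29,42)],'sanding_block':[(-31,31,-50.5,50.5,0,34)]}
def fit(n,t,x0,z=0):
    s=state();C=cam(n,s);grab_frame(n);r=trace(n,t)[0];m=r['region'].astype(np.float32)
    mb=cv2.GaussianBlur(m,(0,0),1.5)
    def ren(p):
        o=np.zeros((384,512),np.float32);a=np.radians(p[2]);c,sn=np.cos(a-np.pi/2),np.sin(a-np.pi/2)
        for b in BOX[t]:
            P=np.array([[x,y,zz] for x in b[:2] for y in b[2:4] for zz in b[4:]],float)
            W=np.c_[p[0]+c*P[:,0]-sn*P[:,1],p[1]+sn*P[:,0]+c*P[:,1],P[:,2]+z*1e3]/1e3
            h=cv2.convexHull((w2px(C,W)*16).astype(np.int32));cv2.fillConvexPoly(o,h,1,shift=4)
        return cv2.GaussianBlur(o,(0,0),1.5)
    cost=lambda p:((ren(p)-mb)**2).sum()/m.sum()
    q=minimize(cost,x0,method='Nelder-Mead',options=dict(initial_simplex=np.array([x0]*4)+np.r_[np.zeros((1,3)),np.diag([6,6,4.])]))
    print(n,t,'p%.2f'%r['p'],np.round(q.x,1),'cost %.3f'%q.fun)
E
python3 - <<'E'
from fit import *
print(yaw()); look('wrist',['block_plane'])
fit('wrist','block_plane',[662,2,96])
fit('top','sanding_block',[448,125,84]); fit('side','sanding_block',[448,125,84])
fit('side','block_plane',[662,2,96])
E
```

```text
(array([ 6.58523039e-01, -3.32689553e-04,  1.38090157e-01]), np.float64(5.755086105347804))
block_plane p0.85 px [264. 181.] rect c [665.5   5.1] size [ 49. 161.] long axis deg 96.9 mean [665.3   6.7]
wrist block_plane p0.95 [666.    1.6  96.9] cost 0.090
top sanding_block p0.77 [447.3 137.7  79.5] cost 0.526
side sanding_block p0.97 [446.4 120.   84.4] cost 0.006
side block_plane p0.78 [665.9   6.2  92.3] cost 0.023
```

>>> play_rows(linear=[[0.007,0.0035,-0.03],[0,0,-0.04],[0,0,-0.03],[0,0,-0.018],[0,0,-0.01],[0,0,0]], turn=[1.1,0,0,0,0,0])

```text
time: 23.42
tool_pos: [0.6682, 0.0041, 0.0134]
tool_rot: [-0.0, 0.663, 0.749, -0.0]
contact_force: [0.2, -0.3, 0.0]
gripper_width: 0.999
grasp_force: 0.0
```

>>> play_rows(linear=[[0,0,0],[0,0,0],[0,0,0],[0,0,0],[0,0,0]], turn=[0,0,0,0,0], hand=0.02)

```text
time: 24.05
tool_pos: [0.6689, 0.0039, 0.0152]
tool_rot: [0.001, 0.663, 0.749, 0.0]
contact_force: [-2.5, -0.6, 5.5]
gripper_width: 0.55
grasp_force: 65.8
```

>>> play_rows(linear=[[0,0,0.01],[0,0,0.03],[0,0,0.04],[0,0,0.04],[-0.01,0.02,0.02],[0,0,0]], turn=[0,0,0,0,8,0])

```text
time: 24.8
tool_pos: [0.6584, 0.0251, 0.1552]
tool_rot: [0.001, 0.608, 0.794, 0.001]
contact_force: [0.6, -0.1, -4.9]
gripper_width: 0.552
grasp_force: 64.7
```

Run:
```python
from fit import *
p,y=yaw();print(p,y);fit('wrist','block_plane',[p[0]*1e3,p[1]*1e3,y+90],p[2]-.011)
fit('side','sanding_block',[448,125,84])
```

```text
[0.65839475 0.02513154 0.15521998] 15.06851243081917
wrist block_plane p0.56 [658.6  21.8 104.6] cost 0.407
side sanding_block p0.62 [446.9 126.7  84.8] cost 0.011
```

>>> play_rows(linear=[[-0.02,0.048,0.01],[-0.02,0.048,0.01],[-0.02,0.048,0.01],[-0.02,0.048,0.01],[-0.02,0.048,0],[-0.02,0.048,0],[-0.02,0.048,0],[-0.024,0.052,0]], turn=[8.75,8.75,8.75,8.75,8.75,8.75,8.75,8.75])

```text
time: 26.0
tool_pos: [0.4933, 0.4126, 0.1916]
tool_rot: [-0.001, 0.042, 0.999, -0.001]
contact_force: [0.0, 0.7, -4.2]
gripper_width: 0.556
grasp_force: 64.6
```

Run:
```python
from fit import *
from scipy.spatial import cKDTree
p,y=yaw();print(p,y);look('wrist',['trimming_board','block_plane'])
save('wrist','w12.png')
# recess floors (grey-blue) in first wrist view: pose recorded
K=camera_info('wrist');T=np.eye(4);a=np.radians(3.5008)
T[:3,:3]=np.array([[-np.sin(a),np.cos(a),0],[np.cos(a),np.sin(a),0],[0,0,-1]]);T[:3,3]=[.4749,.365,.3029];T=T@K['mount']
C=(K['camera_matrix'],T[:3,:3],T[:3,3])
im=cv2.imread('pics/w1.png').astype(int)[90:228,205:355]
m=((im[:,:,0]>im[:,:,2]+3)&(im.sum(2)>200)).astype(np.uint8);m=cv2.morphologyEx(m,cv2.MORPH_OPEN,np.ones((3,3)))
for c in cv2.findContours(m,0,2)[0]:
    if cv2.contourArea(c)>1000:
        w=px2w(C,c[:,0,:]+[205,90],.006)[:,:2]*1e3;print(cv2.minAreaRect(w.astype(np.float32)))
```

```text
[0.4933056  0.41262686 0.1915789 ] 85.18977576577782
trimming_board p0.64 px [172. 154.] rect c [496.7 330.7] size [143. 212.] long axis deg 175.2 mean [470.1 317.5]
block_plane p0.71 px [257. 203.] rect c [532.3 406.2] size [115. 293.] long axis deg 176.0 mean [528.9 408.1]
((496.096923828125, 314.4717102050781), (74.6759262084961, 111.05946350097656), 84.99211883544922)
((503.76654052734375, 413.037109375), (61.90746307373047, 177.92822265625), 84.85289764404297)
```

>>> play_rows(linear=[[0.0015,0.001,-0.05],[0,0,-0.05],[0,0,-0.03],[0,0,-0.02],[0,0,-0.012],[0,0,-0.005],[0,0,0]], turn=[0,0,0,0,0,0,0])

```text
time: 27.08
tool_pos: [0.4962, 0.4134, 0.0273]
tool_rot: [0.001, 0.044, 0.999, 0.0]
contact_force: [0.6, -0.5, -4.5]
gripper_width: 0.553
grasp_force: 64.8
```

>>> play_rows(linear=[[0,0,-0.003],[0,0,-0.003],[0,0,0],[0,0,0]], turn=[0,0,0,0])

```text
time: 27.58
tool_pos: [0.4955, 0.4131, 0.0205]
tool_rot: [0.0, 0.044, 0.999, 0.0]
contact_force: [0.4, 0.1, -4.6]
gripper_width: 0.549
grasp_force: 64.8
```

>>> play_rows(linear=[[0,0,-0.0015],[0,0,0],[0,0,0]], turn=[0,0,0])

```text
time: 27.95
tool_pos: [0.4958, 0.4132, 0.0193]
tool_rot: [0.0, 0.044, 0.999, 0.0]
contact_force: [-0.8, -0.0, -3.2]
gripper_width: 0.553
grasp_force: 65.1
```

>>> play_rows(linear=[[0,0,0],[0,0,0],[0,0,0],[0,0,0.02],[0,0,0.04],[0,0,0.05],[0,-0.03,0.03],[0,-0.05,0.02]], turn=[0,0,0,0,0,0,-10,-10], hand=0.075)

```text
time: 28.95
tool_pos: [0.4966, 0.3337, 0.1835]
tool_rot: [0.002, 0.218, 0.976, 0.002]
contact_force: [-0.4, -0.8, -0.3]
gripper_width: 0.877
grasp_force: 0.0
```

Run:
```python
from fit import *
p,y=yaw();print(p,y);fit('wrist','block_plane',[494,414,175],.004);fit('side','sanding_block',[448,125,84]);fit('top','block_plane',[494,414,175],.004)
```

```text
[0.49662462 0.33370824 0.18347517] 64.8063945405193
wrist block_plane p0.89 [493.8 411.3 175.4] cost 0.091
side sanding_block p0.81 [446.9 126.8  84.8] cost 0.024
top block_plane p0.79 [523.6 391.3 199.8] cost 1.902
```

>>> play_rows(linear=[[-0.007,-0.0298,0],[-0.007,-0.0298,0],[-0.007,-0.0298,-0.01],[-0.007,-0.0298,-0.01],[-0.007,-0.0298,-0.01],[-0.007,-0.0298,-0.02],[-0.007,-0.0298,-0.02],[0,0,0]], turn=[-10,-10,-10,-10,-10,-10,-10,0], hand=0.0854)

```text
time: 30.25
tool_pos: [0.4445, 0.1239, 0.1063]
tool_rot: [-0.002, 0.737, 0.676, -0.002]
contact_force: [-0.4, 1.5, 0.1]
gripper_width: 1.004
grasp_force: 0.0
```

Run:
```python
from fit import *
p,y=yaw();print(p,y);look('wrist',['sanding_block']);fit('wrist','sanding_block',[448,125,84.5])
```

```text
[0.44452894 0.12388661 0.10630424] -5.0121214439340935
sanding_block p0.75 px [264. 188.] rect c [447.4 127.6] size [ 61. 102.] long axis deg 82.7 mean [447.5 130.6]
wrist sanding_block p0.87 [446.6 126.4  83.2] cost 0.020
```

>>> play_rows(linear=[[0.0025,0.0025,-0.03],[0,0,-0.03],[0,0,-0.02],[0,0,-0.012],[0,0,-0.004],[0,0,0]], turn=[-1.5,0,0,0,0,0])

```text
time: 31.2
tool_pos: [0.4496, 0.1272, 0.0135]
tool_rot: [0.0, 0.746, 0.666, 0.0]
contact_force: [-0.2, -0.1, 0.2]
gripper_width: 0.999
grasp_force: 0.0
```

>>> play_rows(linear=[[0,0,0],[0,0,0],[0,0,0],[0,0,0],[0,0,0]], turn=[0,0,0,0,0], hand=0.035)

```text
time: 31.82
tool_pos: [0.4503, 0.1271, 0.0142]
tool_rot: [0.001, 0.746, 0.666, 0.001]
contact_force: [0.4, 0.3, 5.7]
gripper_width: 0.698
grasp_force: 66.9
```

>>> play_rows(linear=[[0,0,0.01],[0,0,0.03],[0,0,0.04],[0,0.02,0.04],[0.01,0.04,0.01],[0.01,0.04,0],[0.01,0.04,0],[0.015,0.04,0]], turn=[0,0,0,8,10,10,10,10])

```text
time: 32.83
tool_pos: [0.4937, 0.3081, 0.1428]
tool_rot: [-0.0, 0.408, 0.913, -0.0]
contact_force: [0.9, -0.7, -0.1]
gripper_width: 0.699
grasp_force: 66.2
```

Run:
```python
from h import *
print(yaw())
```

```text
(array([0.49365   , 0.30811459, 0.1427667 ]), np.float64(41.85137463442346))
```

>>> play_rows(linear=[[0.0025,0.0064,0],[0,0,0],[0,0,-0.01],[0,0,-0.02],[0,0,-0.03],[0,0,-0.02],[0,0,-0.02],[0,0,0]], turn=[8.6,8.6,8.6,8.6,8.6,0,0,0])

```text
time: 33.83
tool_pos: [0.4951, 0.3127, 0.0408]
tool_rot: [-0.002, 0.049, 0.999, -0.001]
contact_force: [0.4, -0.4, 0.3]
gripper_width: 0.697
grasp_force: 66.2
```

Run:
```python
from fit import *
p,y=yaw();print(p,y);fit('wrist','sanding_block',[496,314,175],p[2]-.0142)
```

```text
[0.49513524 0.31269689 0.04078397] 84.43794575751615
wrist sanding_block p0.66 [494.5 311.8 174.5] cost 0.180
```

>>> play_rows(linear=[[0.001,0.0015,-0.01],[0,0,-0.006],[0,0,-0.004],[0,0,-0.0025],[0,0,0],[0,0,0]], turn=[0.4,0,0,0,0,0])

```text
time: 34.67
tool_pos: [0.4977, 0.3149, 0.0206]
tool_rot: [0.0, 0.044, 0.999, 0.0]
contact_force: [0.2, -0.6, -0.9]
gripper_width: 0.695
grasp_force: 66.2
```

>>> play_rows(linear=[[-0.0005,0,-0.002],[0,0,0],[0,0,0]], turn=[0,0,0])

```text
time: 35.05
tool_pos: [0.497, 0.3149, 0.0184]
tool_rot: [-0.0, 0.044, 0.999, -0.0]
contact_force: [-0.9, -0.1, -0.1]
gripper_width: 0.699
grasp_force: 66.3
```

>>> play_rows(linear=[[0,0,0],[0,0,0],[0,0,0],[0,0,0.02],[0,0,0.04],[0,0,0.05],[0,0,0.06],[0,0,0.06]], turn=[0,0,0,0,0,0,0,0], hand=0.08)

```text
time: 36.05
tool_pos: [0.4968, 0.3148, 0.252]
tool_rot: [0.001, 0.044, 0.999, 0.0]
contact_force: [1.1, 0.0, 0.6]
gripper_width: 0.94
grasp_force: 0.0
```

>>> play_rows(linear=[[-0.02,0,0.03],[-0.02,0,0.03],[-0.02,0,0],[0,0,0]], turn=[0,0,0,0])

```text
time: 36.55
tool_pos: [0.4365, 0.3151, 0.3107]
tool_rot: [0.001, 0.044, 0.999, 0.001]
contact_force: [0.4, 0.5, -0.5]
gripper_width: 0.939
grasp_force: 0.0
```

Run:
```python
from fit import *
p,y=yaw();print(p,y);fit('wrist','sanding_block',[496,314,175],.004);fit('wrist','block_plane',[494,413,175],.004)
a=save('wrist','w13.png');b=save('side','s2.png')
B=cv2.resize(b[140:350,130:330],(400,420),interpolation=2);A=cv2.resize(a[0:315,100:400],(400,420))
cv2.imwrite('pics/c5.png',np.hstack([A,B])[:,:,::-1])
```

```text
[0.43647488 0.31509993 0.3106762 ] 84.96063370207246
wrist sanding_block p0.79 [495.4 313.4 174.1] cost 0.010
wrist block_plane p0.76 [493.4 410.8 175.1] cost 0.081
```

View pics/c5.png

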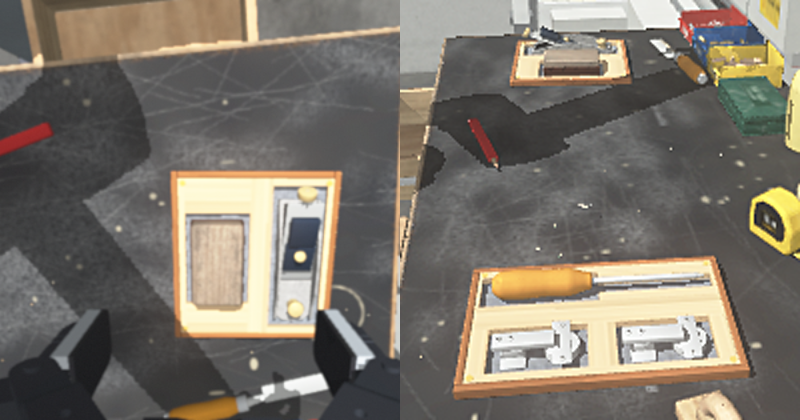

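All five pieces lie in their recesses: block (218,262), plane (298,255), and in the side view the screwdriver (600,283) and both hinges (530,345) and (665,338). The chisel and tape measure haven't moved.

```bash
python3 -c "
from plant import *
print(job_done())"
```

```text
the job is handed in; nothing more can be done
None
```

I handed the job in with both kits made up: in the last pictures all five pieces sit in their own recesses and the chisel and tape measure looked undisturbed, but the hand-in gave back no pass or fail.

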